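Clamp the tablet crusher, release its child lock and start it

TASK

Get the tablet crusher going. First swing the clamp lever on its lid clockwise all the way to its stop, so that the lid is drawn down tight; then slide the child-lock tab fully back from under the start button, and press the button right down and hold it there for about a second before letting go. Leave the tab unlocked and the lid clamped, and do not disturb the dish or the dropper bottles.

Things in the scene. Friction and masses are not known exactly. Their poses are not given: they have to be found in the camera images.
- crusher: Electric tablet crusher fixed on the cart: white block 170 mm (its x) by 200 mm (its y), top face 55 mm up. Origin: centre of its underside, z up; -x faces roughly to the robot (yaw within 0.45 rad). On its +y half a round grey lid (96 mm across, top 75 mm up when loose, 69.5 mm when tight) under a steel clamp lever; on its -y half the button and child-lock tab.
- clamp (a joint): Angle of the clamp lever about its upright pivot, rad. 0: open, pointing to the crusher's -x; grows clockwise seen from above; 1.571: closed, at its stop, pointing to the crusher's +y. Starts between 0 and 0.35. Friction 0.15 N m (about 2 N at the post); stays where it is left. Its cam draws the lid down 5.5 mm in proportion to the angle.
- clamp_post (a point): Centre of the top face, 118 mm above the cart, of the upright round steel post at the lever's end: 18 mm across, standing 30 mm above the lever's flat arm (16 mm wide, its top 88 mm up). It is 70 mm from the pivot axis and moves with the lever. It can be pushed sideways or pinched from above.
- clamp_pivot (a point): Point on the lever's upright pivot axis, at the top of its 32 mm round hub, 91 mm above the work surface, over the lid's centre; 50 mm to the +y side of the crusher's centre.
- tab (a joint): Travel of the child-lock tab along the crusher's +x, m. 0: locked, its fork lies under the button's head and stops it; 0.032: at its end stop, unlocked, the fork quite clear of the head. It starts between 0 and 0.004. Friction about 1.5 N, stays where it is left.
- tab_fin (a point): Centre of the top edge, 90 mm above the cart, of the tab's upright white fin: 12 mm thick along the crusher's x, 44 mm wide along its y, standing 27 mm above the tab's flat plate (top 63 mm up; tab 80 mm long in all). Moves with the tab. When locked the fin is 67 mm from the button's axis, towards the crusher's +x. It can be pinched from above or pushed.
- button (a joint): How far the start button is pressed, m. 0: up; 0.008: fully down. Spring: 1.5 N to start, 5 N fully down; comes up by itself. While the tab is locked it can go down only about 2 mm.
- button_top (a point): Centre of the top face of the round mushroom start button: head 44 mm across and 8 mm thick, top 73 mm above the work surface when up. Moves with the button.
- bottle0: Dropper bottle of brown glass with a black cap and rubber bulb, 34 mm across, 94 mm tall, standing in the tray beside the crusher. Origin at the centre of its underside. Bystander: leave it be.
- bottle1: Dropper bottle of brown glass with a black cap and rubber bulb, 34 mm across, 94 mm tall, standing in the tray beside the crusher. Origin at the centre of its underside. Bystander: leave it be.
- bottle2: Dropper bottle of brown glass with a black cap and rubber bulb, 34 mm across, 94 mm tall, standing in the tray beside the crusher. Origin at the centre of its underside. Bystander: leave it be.
- tray: White plastic tray fixed on the cart beyond the crusher's -y side, 140 by 90 mm, 18 mm high, holding the bottles. Origin at the centre of its underside.
- dish: White ceramic dish, 100 mm across, 30 mm high, on the cart at the crusher's +y side. Origin at the centre of its underside. Bystander: leave it be.

How it is judged:
By the outcome, as a careful person would: the job done as asked, in the order asked, and still so for the second after the job is handed in, with the robot touching nothing.
It also fails if it takes over 61 s, if anything falls off the work surface, if the arm or the gripper's body presses on something with over 40 N, if the wrist force passes 120 N, or if a joint passes its speed limit or range.

ROBOT

A 6-joint arm with a two-finger parallel gripper is mounted at the origin on the work surface. World frame = base frame: x ahead of the robot, y to its left, z up, the work surface at z = 0. Lengths are in m, angles in rad, forces in N, time in s.
With the tool pointing down it reaches from about 0.3 to 0.875 m from the base axis. Payload 6.4 kg.
Tool frame: the origin (TCP) lies midway between the tips of the shut fingers; the grasp point (between the pads) lies 19 mm behind it; z points along the fingers, y is the line along which they close (so a half turn about z gives the same grasp; the last joint's range is limited). The gripper opens to 85 mm and grips with 20 to 120 N. Pads are 22 mm wide; open, the fingers measure 114 mm over their backs; the gripper's body (76 mm by 85 mm) begins 54 mm behind the grasp point. The pads swing forward as they close: fully open they stand 13 mm farther back than shut.
Start: joints at [-1.313, 0.181, 1.607, -0, 1.354, -0.206], TCP at [0.257, -0.514, 0.231] pointing down, gripper open.
Joint ranges: [-2.99, 2.99], [-0.89, 2.07], [0.3, 2.58], [-1.14, 4.28], [0, 2.63], [-3.12, 3.12]. Speed limits (rad/s): [2.57, 2.57, 3.01, 3.14, 3.14, 3.14].

INTERFACE

Orientations are given as a unit quaternion [w, x, y, z].
In Python, from bench import sensors, vision, ctrl gives the robot as it stands.
- The arm moves only by the tool carry_out, never from a script. Its argument "deltas" is text: rows parted by semicolons, each of 7 numbers parted by spaces: the shift along the tool's x, y, z in mm, then the turn, a rotation vector about the tool's x, y, z in rad, then the closure, from 0 (fully open) to 1 (shut). In form: tx ty tz ax ay az claw; .... A call has 1 to 12 rows; each row is the pose to reach, as a shift and turn from the pose commanded when the call began, along the tool's axes at that moment; what a row does not reach only later rows make up. A row lasts 1/8 s, in which the tool goes at most 62.5 mm and 10.7 degrees, less where a joint would pass 70% of its speed; a pose out of reach is approached as far as the arm can. A call with a gripper value outside its range is refused whole. The fingers move at their own pace and stop on an object; the grip force is fixed at half the most. Time passes only in rows, so rows that repeat a pose let the fingers close. It gives the time, the measured TCP pose, the force, the opening and the grip force at its end, in the units of the state.
- sensors.get_obs(): the state, without advancing time (a new reading comes with each control period).
- vision.camera(name): name is "scene" or "side" or "wrist"; returns the picture (420x560x3 uint8, blue, green, red); there is no depth.
- vision.camera_model(name): a dict with "K" (3x3 intrinsics, pixels), "extrinsics" (4x4, takes a point from world to camera coordinates); the wrist camera has in their place "hand_eye" (4x4, takes a point from camera to tool coordinates, whose origin is the TCP and whose axes are the flange's). Camera axes: x right, y down, z forward; pixel columns grow to the right and rows downward; lengths in m; the calibration is good to about 2 mm. The wrist camera is an equidistant fisheye: a pixel r from the principal point sees the ray r / f radians off the axis. A picture is of the moment at which its call begins: read the wrist's pose just before it. camera_model takes no time and is no camera call.
- ctrl.hand_in(): hands the job in; it is judged then, once.
The state is a dict: "time_s": time; "q": joint angles; "dq": joint speeds; "joint_efforts": joint torques, N m; "eef_pos": TCP position; "eef_rot": TCP orientation; "wrist_force": force on the tool from outside, world axes, zero at the start; "torque": the same for the moment, N m; "opening": opening from 0.0 (shut) to 1.0 (fully open); "grasp_force": force on a finger pad.
Only numpy, scipy, OpenCV 4.12 (cv2) and the standard library are available. Lean on these libraries where they do the work, as an engineer would, in place of code of your own. Each camera call takes 0.05 s, during which the arm holds its last target. There are 200 camera calls.

## Working session

There is one attempt and no reset: what is moved stays moved. The work goes in short steps, Python scripts to look and compute and a tool call to move; the robot and the scene stay as the last step left them, time stands still between calls to the robot, and variables do not carry over. Pictures are saved under pics/ and viewed, at most 10 in all, crops included, and the job is handed in when it is done.

Besides the shell and the picture viewer there is one more tool, called after "Call:" as name(argument=value, ...), one argument or row to a line, values as JSON. carry_out: Moves the arm, as the interface text tells. Its arguments: {"type":"object","properties":{"deltas":{"type":"string"}},"required":["deltas"]}

```bash
mkdir -p pics; cat > h.py <<'E'
import numpy as np, cv2
from bench import sensors, vision, ctrl
def ray(name,u,v):
    m=vision.camera_model(name);K=np.array(m["K"]);E=np.array(m["extrinsics"])
    d=E[:3,:3].T@np.linalg.solve(K,[u,v,1.]);return -E[:3,:3].T@E[:3,3],d
def onz(name,u,v,z):
    c,d=ray(name,u,v);return c+d*(z-c[2])/d[2]
def proj(name,p):
    m=vision.camera_model(name);E=np.array(m["extrinsics"]);q=np.array(m["K"])@(E[:3,:3]@np.array(p)+E[:3,3]);return q[:2]/q[2]
E
python3 - <<'E'
from h import *
for n in("scene","side"):
    i=vision.camera(n);cv2.imwrite(f"pics/{n}0.png",i)
    c,d=ray(n,280,210);print(n,c.round(3),d.round(3))
o=sensors.get_obs();print({k:np.round(v,3) for k,v in o.items()})
E
```

```text
scene [0.968 0.437 0.942] [-0.411 -0.392 -0.823]
side [0.263 0.616 0.645] [ 0.325 -0.673 -0.665]
{'time_s': np.float64(0.1), 'q': array([-1.313,  0.181,  1.608,  0.   ,  1.354, -0.206]), 'dq': array([ 0.001, -0.003, -0.003, -0.   , -0.001,  0.   ]), 'joint_efforts': array([ 0.0000e+00, -4.4588e+01, -3.5224e+01, -0.0000e+00,  4.0000e-03,
       -0.0000e+00]), 'eef_pos': array([ 0.257, -0.514,  0.23 ]), 'eef_rot': array([-0.001,  0.973,  0.23 , -0.   ]), 'wrist_force': array([ 0.86 , -0.407, -0.484]), 'torque': array([0.006, 0.016, 0.006]), 'grasp_force': np.float64(0.0), 'opening': np.float64(0.993)}
```

View pics/scene0.png

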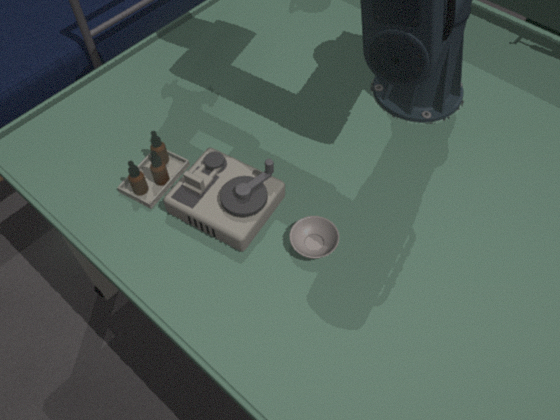

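View pics/side0.png

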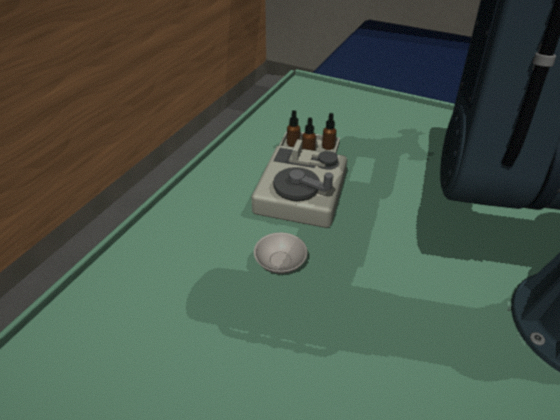

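The scene view shows the crusher with its post top near (269,164), the hub near (242,188) and the button near (215,159). The bottles are to its left and the dish is at (314,238). The side view shows the hub at (297,176), the post at (328,178) and the button at (328,158). I'll enlarge both for finer pixels.

```bash
python3 - <<'E'
from h import *
a=cv2.imread("pics/scene0.png")[135:250,160:290];b=cv2.imread("pics/side0.png")[135:235,245:360]
f=lambda x,w:cv2.convertScaleAbs(cv2.resize(x,None,fx=w,fy=w,interpolation=cv2.INTER_CUBIC),alpha=1.5)
A=f(a,3);B=f(b,3)
h=max(len(A),len(B));A=cv2.copyMakeBorder(A,0,h-len(A),0,0,0);B=cv2.copyMakeBorder(B,0,h-len(B),0,0,0)
o=np.hstack([A,B]);print(o.shape,A.shape);cv2.imwrite("pics/c1.png",o)
for nm,z,s,t in (("hub",.091,(242,188),(297,176)),("post",.118,(269,164),(328,178)),("btn",.073,(215,159),(328,158))):
    print(nm,onz("scene",*s,z).round(3),onz("side",*t,z).round(3))
E
```

```text
(345, 735, 3) (345, 390, 3)
hub [ 0.553 -0.06   0.091] [ 0.549 -0.052  0.091]
post [ 0.489 -0.045  0.118] [ 0.48  -0.041  0.118]
btn [ 0.528 -0.166  0.073] [ 0.525 -0.163  0.073]
```

View pics/c1.png

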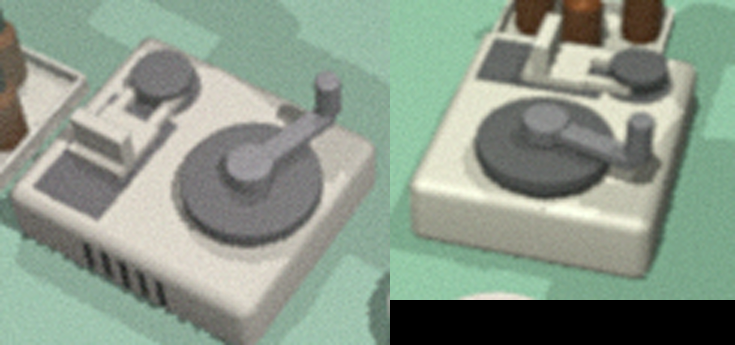

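The crop shows, in scene pixels, the hub at (242.7,188.3), the post top at (269.3,161.7), the button at (214.3,159.7) and the fin top at about (195,176). The lever points roughly to -x, so it is open. The tab is forward under the button.

```bash
python3 - <<'E'
from h import *
S=lambda x,y:(x/3+160,y/3+135)
T=lambda x,y:((x-390)/3+245,y/3+135)
def two(s,t):
    c1,d1=ray("scene",*s);c2,d2=ray("side",*t);A=np.c_[d1,-d2];k=np.linalg.lstsq(A,c2-c1,rcond=None)[0]
    return (c1+d1*k[0]+c2+d2*k[1])/2
for nm,z,s,t in (("hub",.091,S(248,160),T(545,118)),("post",.118,S(328,80),T(640,120)),("btn",.073,S(163,74),T(640,65)),("fin",.09,S(102,124),T(547,35))):
    print(nm,onz("scene",*s,z).round(3),onz("side",*t,z).round(3),two(s,t).round(3))
c=[onz("scene",*S(*p),.055)[:2] for p in((15,195),(240,320),(378,150),(150,40))]
d=[onz("side",*T(*p),.055)[:2] for p in((485,35),(412,185),(650,220),(695,65))]
for q in(c,d):
    q=np.array(q);print(q.round(3).tolist(),q.mean(0).round(3));e=np.roll(q,-1,0)-q
    print(np.hypot(*e.T).round(3),np.arctan2(e[:,1],e[:,0]).round(3))
E
```

```text
hub [ 0.553 -0.058  0.091] [ 0.552 -0.057  0.091] [ 0.553 -0.058  0.09 ]
post [ 0.484 -0.049  0.118] [ 0.483 -0.05   0.118] [ 0.483 -0.05   0.118]
btn [ 0.53  -0.166  0.073] [ 0.526 -0.168  0.073] [ 0.527 -0.169  0.071]
fin [ 0.596 -0.153  0.09 ] [ 0.593 -0.15   0.09 ] [ 0.595 -0.155  0.087]
[[0.661, -0.177], [0.631, 0.007], [0.47, -0.018], [0.505, -0.209]] [ 0.567 -0.099]
[0.187 0.163 0.194 0.16 ] [ 1.735 -2.989 -1.392  0.2  ]
[[0.656, -0.176], [0.62, 0.007], [0.463, -0.031], [0.497, -0.212]] [ 0.559 -0.103]
[0.187 0.161 0.183 0.163] [ 1.768 -2.899 -1.385  0.22 ]
```

Call:
carry_out(
  deltas="411 -314 60 0 0 -2.566 0.4;411 -314 60 0 0 -2.566 0.4;411 -314 60 0 0 -2.566 0.4;411 -314 60 0 0 -2.566 0.4;411 -314 60 0 0 -2.566 0.4;411 -314 60 0 0 -2.566 0.4;411 -314 60 0 0 -2.566 0.4;411 -314 60 0 0 -2.566 0.4;411 -314 60 0 0 -2.566 0.4;411 -314 60 0 0 -2.566 0.4;411 -314 60 0 0 -2.566 0.4;411 -314 60 0 0 -2.566 0.4",
)

```text
time_s: 1.6
eef_pos: [0.4841, -0.0492, 0.1709]
eef_rot: [-0.0, 0.209, 0.978, 0.0]
wrist_force: [0.2, -0.6, -0.2]
opening: 0.602
grasp_force: 0.0
```

Call:
carry_out(
  deltas="0 0 0 0 0 -0.31 0.4;0 0 0 0 0 -0.31 0.4;0 0 0 0 0 -0.31 0.4",
)

```text
time_s: 1.98
eef_pos: [0.484, -0.0495, 0.1709]
eef_rot: [-0.0, 0.059, 0.998, 0.0]
wrist_force: [0.6, -0.1, -0.1]
opening: 0.603
grasp_force: 0.0
```

```bash
cat >> h.py <<'E'
from scipy.spatial.transform import Rotation as R
def wray(u,v,o):
    m=vision.camera_model("wrist");K=np.array(m["K"]);H=np.array(m["hand_eye"])
    a=np.array([(u-K[0,2])/K[0,0],(v-K[1,2])/K[1,1]]);r=np.hypot(*a)
    d=np.r_[a/r*np.sin(r),np.cos(r)] if r>1e-9 else np.array([0,0,1.])
    q=o["eef_rot"];W=R.from_quat([q[1],q[2],q[3],q[0]])
    return W.apply(H[:3,3])+o["eef_pos"],W.apply(H[:3,:3]@d)
def wonz(u,v,z,o):
    c,d=wray(u,v,o);return c+d*(z-c[2])/d[2]
E
python3 - <<'E'
from h import *
import pickle
o=sensors.get_obs();i=vision.camera("wrist");cv2.imwrite("pics/w1.png",i);pickle.dump(o,open("o1.pkl","wb"))
m=vision.camera_model("wrist");print(m,np.round(o["eef_pos"],4),o["q"].round(3))
E
```

```text
{'K': array([[325.1922621 ,   0.        , 278.84292926],
       [  0.        , 325.1922621 , 211.37885844],
       [  0.        ,   0.        ,   1.        ]]), 'hand_eye': array([[-1.13767329e-04, -9.52539679e-01, -3.04414433e-01,
         7.69406128e-02],
       [ 9.99999419e-01, -4.34668448e-04,  9.86391078e-04,
        -2.61060205e-05],
       [-1.07189599e-03, -3.04414144e-01,  9.52539175e-01,
        -1.42168691e-01],
       [ 0.00000000e+00,  0.00000000e+00,  0.00000000e+00,
         1.00000000e+00]])} [ 0.484  -0.0495  0.1709] [-0.346  0.048  1.883  0.     1.212 -1.798]
```

View pics/w1.png

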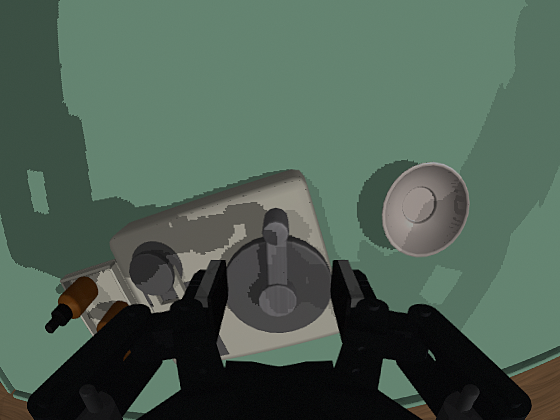

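The wrist view shows the post top near (277,232), the hub near (277,300) and the button near (156,267). The dish is clear to the right.

```bash
python3 - <<'E'
from h import *
import pickle
o=pickle.load(open("o1.pkl","rb"))
for n,u,v,z in(("post",277,232,.118),("hub",277,301,.091),("btn",155,264,.073),("dishc",426,209,.03)):print(n,wonz(u,v,z,o).round(4))
E
```

```text
post [ 0.4832 -0.0504  0.118 ]
hub [ 0.5534 -0.059   0.091 ]
btn [ 0.5187 -0.1618  0.073 ]
dishc [0.5122 0.0927 0.03  ]
```

Call:
carry_out(
  deltas="0 0 40 0 0 0 0.4;0 0 76 0 0 0 0.4;0 0 76 0 0 0 0.68;0 0 76 0 0 0 0.68;0 0 76 0 0 0 0.68;0 0 76 0 0 0 0.68",
)

```text
time_s: 2.78
eef_pos: [0.4852, -0.0498, 0.0965]
eef_rot: [0.001, 0.059, 0.998, -0.0]
wrist_force: [-0.6, -0.3, 0.2]
opening: 0.322
grasp_force: 0.0
```

Call:
carry_out(
  deltas="-0.4 7.7 0 0 0 0.11 0.68;-1.7 15.3 0 0 0 0.22 0.68;-3.8 22.7 0 0 0 0.33 0.68;-6.7 29.8 0 0 0 0.44 0.68;-10.3 36.6 0 0 0 0.55 0.68;-14.7 42.9 0 0 0 0.66 0.68;-19.7 48.7 0 0 0 0.77 0.68;-25.4 54 0 0 0 0.88 0.68;-31.6 58.5 0 0 0 0.99 0.68;-38.2 62.4 0 0 0 1.1 0.68;-45.3 65.5 0 0 0 1.21 0.68;-45.3 65.5 0 0 0 1.21 0.68",
)

```text
time_s: 4.28
eef_pos: [0.5375, 0.0102, 0.0958]
eef_rot: [0.0, 0.616, 0.788, 0.0]
wrist_force: [0.3, 0.5, -0.1]
opening: 0.321
grasp_force: 0.0
```

Call:
carry_out(
  deltas="0 2 0 0 0 0 0.68;0 4 0 0 0 0 0.68;0 6 0 0 0 0.05 0.68;0 8 0 0 0 0.05 0.68;0 8 0 0 0 0.05 0.68",
)

```text
time_s: 4.9
eef_pos: [0.5446, 0.0121, 0.0953]
eef_rot: [-0.0, 0.635, 0.772, -0.0]
wrist_force: [-3.4, -0.0, 2.9]
opening: 0.323
grasp_force: 1.5
```

Call:
carry_out(
  deltas="0 2 0 0 0 0 0.68;0 3 0 0 0 0 0.68;0 3 0 0 0 0 0.68;0 3 0 0 0 0 0.68",
)

```text
time_s: 5.4
eef_pos: [0.5449, 0.0122, 0.095]
eef_rot: [-0.002, 0.635, 0.772, -0.002]
wrist_force: [-13.9, -3.9, 10.7]
opening: 0.321
grasp_force: 7.1
```

```bash
python3 - <<'E'
from h import *
i=vision.camera("scene");j=vision.camera("side")
f=lambda x:cv2.convertScaleAbs(cv2.resize(x,None,fx=3,fy=3,interpolation=cv2.INTER_CUBIC),alpha=1.5)
cv2.imwrite("pics/c2.png",np.hstack([f(i[135:250,160:290]),f(j[135:250,245:360])]))
E
```

```text
(no output)
```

View pics/c2.png

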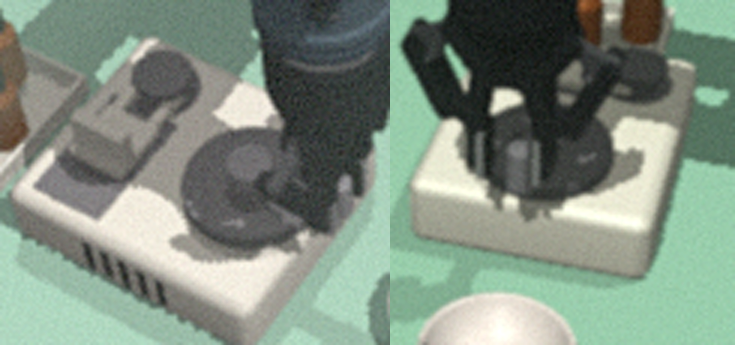

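The side view shows the lever pointing to the crusher's +y, with the post between the fingers. The force rose to 14 N with no further motion, so it is at its stop. I'll back off, then lift.

Call:
carry_out(
  deltas="0 -4 0 0 0 0 0.68;0 -7 0 0 0 0 0.68;0 -7 0 0 0 0 0.6;0 -7 -40 0 0 0 0.6;0 -7 -80 0 0 0 0.6;0 -7 -80 0 0 0 0.6;0 -7 -80 0 0 0 0.6",
)

```text
time_s: 6.38
eef_pos: [0.5408, 0.0114, 0.1749]
eef_rot: [-0.0, 0.636, 0.772, 0.0]
wrist_force: [-0.6, 0.2, 0.7]
opening: 0.404
grasp_force: 0.0
```

```bash
python3 - <<'E'
from h import *
o=sensors.get_obs();q=o["eef_rot"];W=R.from_quat([q[1],q[2],q[3],q[0]])
print(o["eef_pos"].round(4),o["wrist_force"].round(1))
for n,p in(("fin",(.595,-.153,.14)),("btn",(.528,-.167,.14))):print(n,(W.inv().apply(np.array(p)-o["eef_pos"])*1000).round(1))
E
```

```text
[0.5408 0.0114 0.1749] [-0.6  0.2  0.7]
fin [-171.8   21.7   34.9]
btn [-172.7  -46.8   34.9]
```

Call:
carry_out(
  deltas="-60 8 10 0 0 0 0.6;-120 15 15 0 0 0 0.6;-172 22 20 0 0 0 0.6;-172 22 20 0 0 0 0.6;-172 22 20 0 0 0 0.6;-172 22 20 0 0 0 0.6",
)

```text
time_s: 7.12
eef_pos: [0.5949, -0.1517, 0.1547]
eef_rot: [-0.001, 0.635, 0.772, -0.0]
wrist_force: [-0.2, 0.3, 0.6]
opening: 0.401
grasp_force: 0.0
```

```bash
python3 - <<'E'
from h import *
import pickle
o=sensors.get_obs();i=vision.camera("wrist");pickle.dump(o,open("o2.pkl","wb"));cv2.imwrite("pics/w2.png",cv2.convertScaleAbs(i,alpha=1.4))
E
```

```text
(no output)
```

View pics/w2.png

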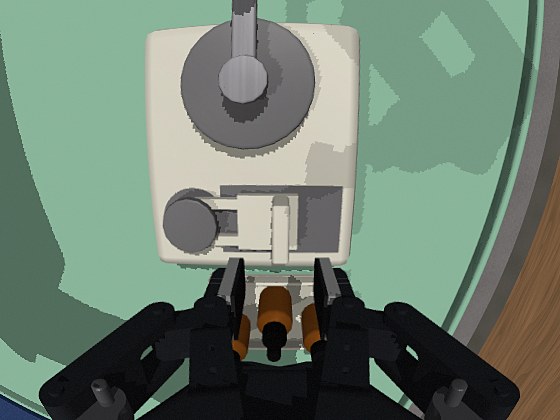

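The wrist view shows the lever pointing to the crusher's +y, so it is closed. The fin top is centred at (281,230) and the button at (190,224). The nearest bottle, with its bulb, is near (274,340).

```bash
python3 - <<'E'
from h import *
import pickle
o=pickle.load(open("o2.pkl","rb"));q=o["eef_rot"];W=R.from_quat([q[1],q[2],q[3],q[0]])
for n,u,v,z in(("fin",281,230,.09),("finA",281,196,.09),("finB",281,264,.09),("btn",190,222,.073),("hub",243,78,.091),("bulb",274,357,.11)):
    p=wonz(u,v,z,o);print(n,p.round(4),(W.inv().apply(p-o["eef_pos"])*1000).round(1))
E
```

```text
fin [ 0.5975 -0.1528  0.09  ] [-1.6  2.4 64.7]
finA [ 0.5929 -0.1293  0.09  ] [22.3  2.4 64.7]
finB [ 0.6026 -0.1782  0.09  ] [-27.5   2.5  64.7]
btn [ 0.5309 -0.1663  0.073 ] [ -2.  -65.6  81.8]
hub [ 0.5548 -0.0587  0.091 ] [ 99.  -21.3  63.8]
bulb [ 0.6112 -0.2489  0.11  ] [-98.5  -2.7  44.6]
```

Call:
carry_out(
  deltas="0 2.5 40 0 0 0 0.6;0 2.5 82 0 0 0 0.6;0 2.5 82 0 0 0 0.7;0 2.5 82 0 0 0 0.7;0 2.5 82 0 0 0 0.7;0 8 82 0 0 0 0.7;0 14 82 0 0 0 0.7;0 20 82 0 0 0 0.7;0 26 82 0 0 0 0.7;0 32 82 0 0 0 0.7;0 36 82 0 0 0 0.7;0 36 82 0 0 0 0.7",
)

```text
time_s: 8.68
eef_pos: [0.6312, -0.1461, 0.0731]
eef_rot: [0.0, 0.636, 0.772, 0.0]
wrist_force: [-0.4, 0.3, 0.4]
opening: 0.302
grasp_force: 0.0
```

Call:
carry_out(
  deltas="0 2 0 0 0 0 0.7;0 4 0 0 0 0 0.7;0 5 0 0 0 0 0.7;0 5 0 0 0 0 0.7",
)

```text
time_s: 9.18
eef_pos: [0.6324, -0.1459, 0.0728]
eef_rot: [-0.003, 0.636, 0.772, -0.002]
wrist_force: [-12.9, -2.0, 6.8]
opening: 0.301
grasp_force: 6.7
```

Call:
carry_out(
  deltas="0 -5 0 0 0 0 0.7;0 -11 0 0 0 0 0.65;0 -11 -40 0 0 0 0.65;0 -11 -80 0 0 0 0.65;0 -11 -80 0 0 0 0.65;0 -11 -80 0 0 0 0.65",
)

```text
time_s: 9.93
eef_pos: [0.6247, -0.1473, 0.1529]
eef_rot: [-0.0, 0.636, 0.772, 0.0]
wrist_force: [-0.5, -0.1, 0.0]
opening: 0.352
grasp_force: 0.0
```

```bash
python3 - <<'E'
from h import *
import pickle
o=sensors.get_obs();i=vision.camera("wrist");pickle.dump(o,open("o3.pkl","wb"));cv2.imwrite("pics/w3.png",cv2.convertScaleAbs(i,alpha=1.4))
E
```

```text
(no output)
```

View pics/w3.png

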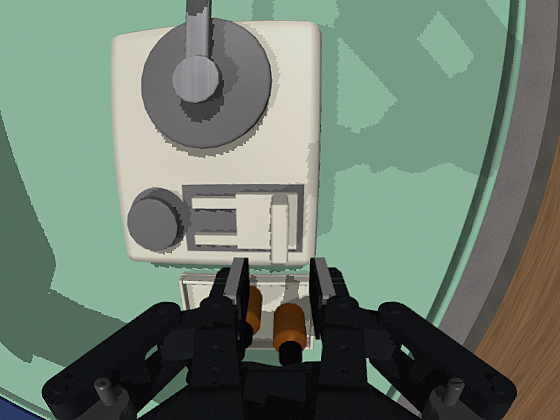

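The wrist view shows the fork clear of the button head, with the fin at (280,229) and the button at (155,219). The lever is still closed.

```bash
python3 - <<'E'
from h import *
import pickle
o=pickle.load(open("o3.pkl","rb"));q=o["eef_rot"];W=R.from_quat([q[1],q[2],q[3],q[0]])
P=[]
for n,u,v,z in(("fin",280,229,.09),("btn",155,219,.073)):
    p=wonz(u,v,z,o);P.append(p);print(n,p.round(4),(W.inv().apply(p-o["eef_pos"])*1000).round(1))
print(np.hypot(*(P[0]-P[1])[:2]))
E
```

```text
fin [ 0.6264 -0.1471  0.09  ] [-0.2  1.8 62.9]
btn [ 0.5332 -0.1643  0.073 ] [  0.8 -93.   79.9]
0.09480579174439335
```

Call:
carry_out(
  deltas="0 -50 0 0 0 0 1;0 -95 0 0 0 0 1;0 -95 0 0 0 0 1;0 -95 0 0 0 0 1;0 -95 40 0 0 0 1;0 -95 70 0 0 0 1;0 -95 76 0 0 0 1;0 -95 76 0 0 0 1",
)

```text
time_s: 10.98
eef_pos: [0.5323, -0.1657, 0.0773]
eef_rot: [-0.0, 0.636, 0.772, 0.0]
wrist_force: [-0.1, -0.3, -0.2]
opening: -0.002
grasp_force: 0.0
```

Call:
carry_out(
  deltas="0 0 3 0 0 0 1;0 0 6 0 0 0 1;0 0 9 0 0 0 1;0 0 11 0 0 0 1;0 0 12 0 0 0 1;0 0 12 0 0 0 1",
)

```text
time_s: 11.72
eef_pos: [0.5325, -0.1662, 0.0659]
eef_rot: [0.001, 0.636, 0.772, 0.0]
wrist_force: [3.4, -1.8, 4.4]
opening: -0.003
grasp_force: 2.2
```

Call:
carry_out(
  deltas="0 0 1.5 0 0 0 1;0 0 3 0 0 0 1;0 0 3 0 0 0 1",
)

```text
time_s: 12.1
eef_pos: [0.5326, -0.1664, 0.0646]
eef_rot: [0.001, 0.636, 0.772, 0.0]
wrist_force: [-2.5, 0.7, 19.3]
opening: -0.0
grasp_force: 9.8
```

Call:
carry_out(
  deltas="0 0 0 0 0 0 1;0 0 0 0 0 0 1;0 0 0 0 0 0 1;0 0 0 0 0 0 1;0 0 0 0 0 0 1;0 0 0 0 0 0 1;0 0 0 0 0 0 1;0 0 -20 0 0 0 1;0 0 -70 0 0 0 1;0 0 -120 0 0 0 1;0 0 -120 0 0 0 1;0 0 -120 0 0 0 1",
)

```text
time_s: 13.6
eef_pos: [0.5304, -0.1651, 0.1809]
eef_rot: [-0.002, 0.636, 0.772, -0.0]
wrist_force: [0.1, 0.3, -0.5]
opening: -0.0
grasp_force: 0.0
```

```bash
python3 - <<'E'
from h import *
print(sensors.get_obs()["eef_pos"]);cv2.imwrite("pics/w4.png",cv2.convertScaleAbs(vision.camera("wrist"),alpha=1.4))
E
```

```text
[ 0.53042318 -0.16512726  0.18088392]
```

View pics/w4.png

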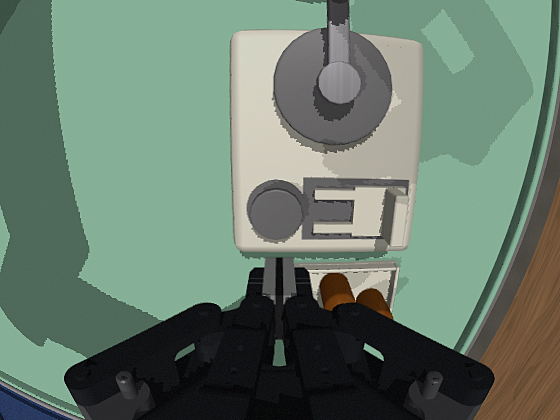

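The final view shows the lever closed, with its hub at (340,82) and arm pointing to +y. The tab is back, its fin at (395,215), clear of the button at (275,210), and the robot touches nothing.

```bash
python3 -c "
from bench import ctrl
print(ctrl.hand_in())"
```

```text
the job is handed in; nothing more can be done
None
```

I clamped the lid at its stop, slid the tab back to its stop, then held the button fully down for about a second and released it, and handed the job in at about 14 s; the dish and bottles were never approached, though the last pictures do not show all of them.

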